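# Clock the spindle and hold its stop collar on the flat

### The job

Pinch the bare upright spindle so that a finger sits on its set-screw flat, and turn it until the flat faces the pointer on the bearing. Then pick up the loose stop collar, lower it level over the spindle with its set screw facing the flat, and finish while holding it there: still gripped, screw tip pressed lightly against the flat, clear of the bearing below and with the spindle's end not sunk below the collar's top. Leave the glue bottle, tape measure and wood offcut where they are.

Things in the scene. Friction and masses are not known exactly. Their poses are not given: they have to be found in the camera images.
- mount: fixed spindle unit: 130 x 130 x 18 mm plywood board, on it a grey bearing (112 mm square foot up to 30 mm, round hub 80 to 68 mm diameter up to 48 mm). Origin: underside centre, on the bench and the spindle axis. Its +x runs from the spindle to the pointer, a level brass triangle 40 x 20 mm, its top 52 mm up, its point 16 mm from the spindle axis.
- spindle (a joint): angle of the upright spindle, rad, counter-clockwise from above; 0 = its flat faces the pointer. Starts at 0.6 to 1.9; stops at +-3.6. Turns stiffly (about 0.12 N m) and stays where left. Squeezed between fingers closing square to the flat, it lines itself up with them.
- spindle_end (a point): centre of the spindle's top end, on its axis, 100 mm above the bench; x points the way the flat faces. Steel, 24 mm diameter, standing 52 mm out of the bearing, one flat along its length (D section: flat 8 mm from the axis, 17 mm wide; 20 mm across flat and back, 24 mm elsewhere); the top 4 mm taper to 17 mm.
- flat (a point): the flat of the spindle (its surface is spindle_c1 in the rules), 17 mm wide, 47 mm high. The point is the centre of its face, 8 mm from the spindle axis, 71.5 mm above the bench; x points straight out of the flat, z up.
- collar_centre (a point): centre (half-way up) of the loose steel stop collar lying flat on the bench: ring 50 mm outside, 28 mm bore, 22 mm high, 0.15 to 0.31 kg; x points from the centre to the set screw, z up. The screw's 11 mm square head stands out at the rim, 29 to 37 mm from the centre on an 8 mm shank: grip the ring across, square to the screw.
- collar: the same collar, origin at the centre of its underside, same axes
- screw_tip (a point): end of the 7 mm round set screw inside the collar's bore, 10 mm from the collar's centre along its x, half-way up; axes as the collar. The collar passes over the spindle only with the screw facing the flat (then 2 mm clearance all round).
- glue_centre (a point): white glue bottle, 56 mm diameter, 150 mm high, standing; point half-way up. Leave alone.
- tape_centre (a point): tape measure, 70 x 34 x 62 mm, standing on the bench; its centre. Leave alone.
- offcut_centre (a point): wood offcut, 160 x 60 x 25 mm, lying; its centre. Leave alone.
Things that resemble listed ones, but are neither listed nor needed, are in the scene too. Of the things that look like the collar, the smallest one is meant. What is shaped like the mount but turquoise is not meant.

How it is judged (in metres and radians):
On the way:
1. the fingers sit on the spindle's flat and have turned it to face the pointer (value of joint spindle between -0.2 and 0.2 rad and contact force between the fingers and spindle_c1 above 1 N), for 0.2 s.
At the end, for the whole second after the job is handed in: Collar gripped (over 2 N) and at rest, its centre 63 to 91 mm above the bench, tilt under 0.15 rad; flat within 0.25 rad of the pointer, screw within 0.25 rad of the flat; screw tip within 5.5 mm of the flat's middle line, pressing on it with 0.5 to 30 N (value of joint spindle between -0.25 and 0.25 rad and x of screw_tip in the frame of flat between -0.003 and 0.002 m and y of screw_tip in the frame of flat between -0.0055 and 0.0055 m and angle between the x axis of collar and the x axis of flat, either way round below 0.25 rad and angle between collar's own z axis and vertical below 0.15 rad and height (world z) of collar_centre between 0.063 and 0.091 m and contact force between collar and spindle_c1 between 0.5 and 30 N and contact force between the fingers and collar above 2 N and linear speed of collar below 0.02 m/s); the arm keeps its last pose, push and grip.
It fails at once if the glue bottle, tape measure or offcut is moved more than 20 mm (distance of any of glue_centre, tape_centre, offcut_centre from where it was at the start of the episode above 0.02 m).
It also fails if it takes over 56 s, if anything falls off the work surface, if the arm or the gripper's body presses on something with over 40 N, if the wrist force passes 120 N, or if a joint passes its speed limit or range.

### The arm

A 6-joint arm with a two-finger parallel gripper is mounted at the origin on the work surface. World frame = base frame: x ahead of the robot, y to its left, z up, the work surface at z = 0. Lengths are in mm, angles in rad, forces in N, time in s.
With the tool pointing down it reaches from about 350 to 875 mm from the base axis. Payload 4.2 kg.
Tool frame: the origin (TCP) lies midway between the tips of the shut fingers; the grasp point (between the pads) lies 19 mm behind it; z points along the fingers, y is the direction in which the jaws open and shut (so a half turn about z gives the same grasp; the last joint's range is limited). The gripper opens to 85 mm and grips with 20 to 120 N. Pads are 22 mm wide; open, the fingers measure 114 mm over their backs; the gripper's body (76 mm by 85 mm) begins 54 mm behind the grasp point. The pads swing forward as they close: fully open they stand 13 mm farther back than shut.
Start: joints at [-0.998, 0.385, 0.008, 0, -1.194, -0.259], TCP at [192.937, -594.453, 231.312] pointing down, gripper open.
Joint ranges: [-3.14, 3.14], [-1.21, 2.06], [-1.07, 1.41], [-3.16, 2.05], [-2.99, -0.16], [-3.1, 3.1]. Speed limits (rad/s): [2.79, 2.79, 3.14, 3.14, 3.14, 3.14].

### API

Orientations are given as a unit quaternion [x, y, z, w].
In Python, from bench import readout, optics, workorder, nets gives the robot as it stands. The module is installed in compiled form; this text tells all that it offers.
- The arm moves only by the tool move_arm, never from a script. Its argument "steps" is a list of rows, each a list of 7 numbers: the opening, from -1 (shut) to 1 (fully open), so that 0 is half open, then the shift along the world's x, y, z in mm, then the turn, a rotation vector about the world's x, y, z in rad. In form: [[gripper, tx, ty, tz, wx, wy, wz], ...]. A call has 1 to 5 rows; each row is the pose to reach, as a shift and turn from the pose commanded when the call began; what a row does not reach only later rows make up. A row lasts 1/12 s, in which the tool goes at most 41.7 mm and 7.16 degrees, less where a joint would pass 70% of its speed; a pose out of reach is approached as far as the arm can. A call with a gripper value outside its range is refused whole. The fingers move at their own pace and stop on an object; the grip force is fixed at half the most. Time passes only in rows, so rows that repeat a pose let the fingers close. It gives the time, the measured TCP pose, the force and the opening at its end, in the units of the state.
- readout.read_state(): the state, without advancing time (a new reading comes with each control period).
- optics.get_image(name): name is "scene" or "side" or "wrist"; returns a dict with "frame" (480x640x3 uint8, blue, green, red), "fx", "fy", "cx", "cy" (pixels), "rvec" (rotation vector, rad) and "tvec" (3), from world to camera coordinates, as OpenCV has them. Camera axes: x right, y down, z forward; pixel columns grow to the right and rows downward; lengths in mm; the calibration is good to about 2 mm. A picture is of the moment at which its call begins. There is no depth.
- workorder.job_done(): hands the job in, once; it reports no verdict.
Trained networks look in a picture, given as the dict that the camera call returned (one of the last four; its "shot" number tells which), for a name from the list of things; names that differ only in an ending like _2 or _b are one class to them, and where a whole thing is asked for, a point or a joint stands for the part that bears it (a point fixed in the world has none). Each returns a list of dicts, best first, with "conf" (0 to 1); they miss things now and then, are a little off and sometimes report something else, mostly with a low value. They report only what shows in the picture. A call takes as long as a camera call. They do not tell look-alikes from the thing itself.
- nets.silhouettes(name, picture): "region" (480x640 bool, what is visible of it) and "extent" ([left, top, right, bottom] in pixels, round what is visible of it).
- nets.tip_of(name, picture): "uv" ([column, row] in pixels: a listed point, or the origin of a listed thing).
The state is a dict: "clock": time; "joints": joint angles; "joint_vel": joint speeds; "joint_efforts": joint torques, N m; "position": TCP position; "ee_rot": TCP orientation; "contact_force": force on the tool from outside, world axes, zero at the start; "wrist_torque": the same for the moment, N m; "gripper_width": finger opening in mm.
Only numpy, scipy, OpenCV 4.12 (cv2) and the standard library are available. Lean on these libraries where they do the work, as an engineer would, in place of code of your own. Each camera call takes 0.05 s, during which the arm holds its last target.

## Working session

There is one attempt and no reset: what is moved stays moved. The work goes in short steps, Python scripts to look and compute and a tool call to move; the robot and the scene stay as the last step left them, time stands still between calls to the robot, and variables do not carry over. Pictures are saved under pics/ and viewed, and the job is handed in when it is done.

Besides the shell and the picture viewer there is one more tool, called by a JSON object that holds its "fn" and its "kwargs". move_arm: Moves the arm, as the interface text tells. Its arguments: {"type":"object","properties":{"steps":{"type":"array","items":{"type":"array","items":{"type":"number"}}}},"required":["steps"]}

```bash
mkdir -p pics
cat > h.py <<'E'
import numpy as np, cv2
from bench import readout, optics, workorder, nets
def P(im):
    R=cv2.Rodrigues(np.array(im["rvec"],float))[0]; t=np.array(im["tvec"],float).reshape(3)
    return R,t
def ray(im,uv):
    R,t=P(im); d=R.T@np.array([(uv[0]-im["cx"])/im["fx"],(uv[1]-im["cy"])/im["fy"],1.]); return -R.T@t,d
def atz(im,uv,z):
    c,d=ray(im,uv); return c+d*(z-c[2])/d[2]
def proj(im,X):
    R,t=P(im); p=R@np.array(X,float)+t; return [im["fx"]*p[0]/p[2]+im["cx"],im["fy"]*p[1]/p[2]+im["cy"]]
def tri(l):
    A=0;b=0
    for im,uv in l:
        c,d=ray(im,uv); d/=np.linalg.norm(d); M=np.eye(3)-np.outer(d,d); A=A+M; b=b+M@c
    return np.linalg.solve(A,b)
E
python3 - <<'E'
from h import *
np.set_printoptions(precision=1,suppress=True)
print(readout.read_state())
Z={"mount":0,"spindle_end":100,"flat":71.5,"collar_centre":11,"screw_tip":11,"glue_centre":75,"tape_centre":31,"offcut_centre":12.5}
for n in ["scene","side","wrist"]:
    im=optics.get_image(n); cv2.imwrite(f"pics/{n}0.png",im["frame"])
    print(n,ray(im,(320,240)))
    for k in Z:
        for r in nets.tip_of(k,im): print(n,k,round(r["conf"],2),np.round(r["uv"],1),atz(im,r["uv"],Z[k]))
E
```

```text
{'clock': 0.0, 'joints': array([-1. ,  0.4,  0. , -0. , -1.2, -0.3]), 'joint_vel': array([-0., -0., -0., -0., -0.,  0.]), 'joint_efforts': array([ -0. , -39.2,  18.8,   4.2,  -0. ,   0. ]), 'position': array([ 192.8, -593.9,  230.2]), 'ee_rot': array([-0.2,  1. ,  0. , -0. ]), 'contact_force': array([-0.4, -0.4, -0.4]), 'wrist_torque': array([-0.1,  0. , -0.1]), 'gripper_width': 85.38068553425107}
scene (array([1089. ,  738.8, 1061.9]), array([-0.4, -0.6, -0.7]))
scene mount 0.96 [297.4 250.5] [ 580.9 -126.     0. ]
scene mount 0.88 [371.  217.8] [ 368.3 -119.8    0. ]
scene spindle_end 0.58 [293.1 224.5] [ 594.5 -117.6  100. ]
scene spindle_end 0.46 [373.4 189.6] [ 373.2 -113.5  100. ]
scene flat 0.65 [242.5 283.9] [762.  -49.7  71.5]
scene flat 0.56 [295.  234.2] [ 592.8 -113.8   71.5]
scene flat 0.47 [373.3 196.7] [ 367.9 -118.    71.5]
scene collar_centre 0.88 [354.4 306.5] [571.7  91.2  11. ]
scene collar_centre 0.76 [433.8 250.7] [320.   59.9  11. ]
scene collar_centre 0.74 [397.1 286.8] [460.5  98.7  11. ]
scene collar_centre 0.55 [296.2 235.6] [ 562.6 -160.3   11. ]
scene scr
[... 655 characters left out ...]
 369.9 -116.1  100. ]
side flat 0.59 [379.4 267.4] [ 383.2 -111.7   71.5]
side flat 0.48 [313.5 239.9] [ 588.2 -123.9   71.5]
side collar_centre 0.8 [268.5 302.9] [573.6  96.2  11. ]
side collar_centre 0.72 [311.4 319. ] [454.4  85.9  11. ]
side collar_centre 0.62 [361.4 330.7] [337.7  54.7  11. ]
side screw_tip 0.94 [310.8 317.2] [459.1  81.5  11. ]
side screw_tip 0.77 [358.6 333.5] [338.4  66.3  11. ]
side screw_tip 0.61 [268.5 295.6] [590.8  73.9  11. ]
side glue_centre 0.93 [246.5 230.2] [764.5 -56.1  75. ]
side tape_centre 0.81 [150.7 316.1] [753.4 304.8  31. ]
side offcut_centre 0.77 [388.6 211.9] [ 531.7 -471.1   12.5]
wrist (array([ 124.5, -617. ,  373.7]), array([ 0.3,  0.1, -1. ]))
```

```bash
python3 -c "
import cv2
a=cv2.imread('pics/scene0.png');cv2.imwrite('pics/scene0c.png',cv2.resize(a[160:370,220:500],None,fx=2.8,fy=2.8,interpolation=3))
a=cv2.imread('pics/side0.png');cv2.imwrite('pics/side0c.png',cv2.resize(a[180:380,200:460],None,fx=3,fy=3,interpolation=3))"
```

```text
(no output)
```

View pics/scene0c.png

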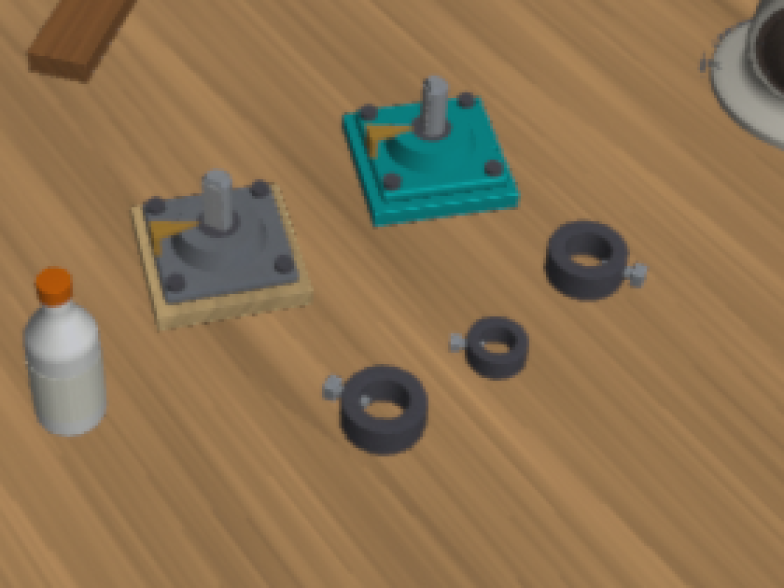

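View pics/side0c.png

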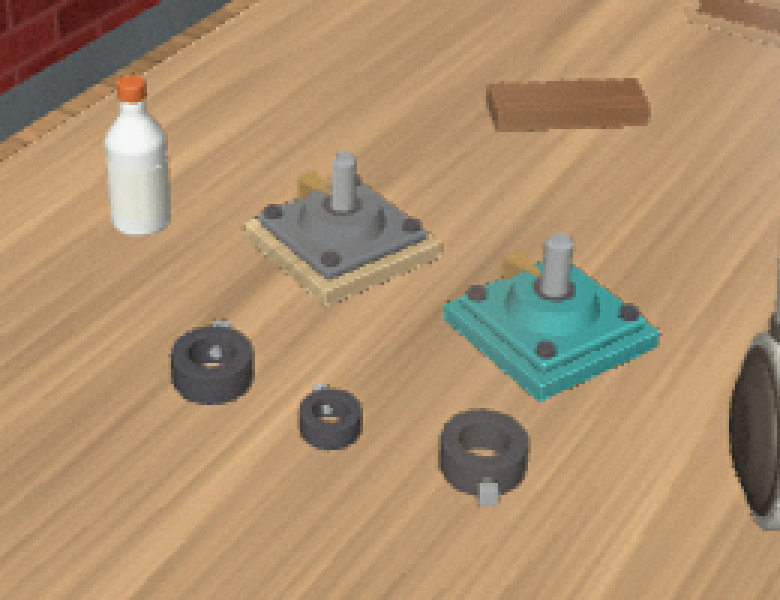

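View pics/scene0.png

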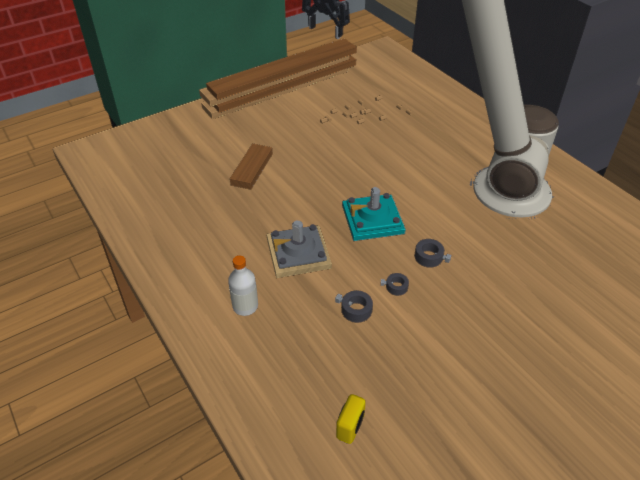

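Meant collar: the middle, smallest one, at scene pixel (397,285), roughly (457,92). Mount: the grey one, at about (583,-120), with the glue bottle beyond it at (764,-50). I'll move over the mount so the wrist camera can see it.

{"fn": "move_arm", "kwargs": {"steps": [[1,20,35,20,0,0,0],[1,40,70,40,0,0,0],[1,60,105,60,0,0,0],[1,80,140,80,0,0,0],[1,100,175,90,0,0,0]]}}

```text
clock: 1.77
position: [287.5, -429.4, 319.6]
ee_rot: [-0.156, 0.988, -0.001, 0.001]
contact_force: [1.4, -0.9, 0.9]
gripper_width: 85.5
```

{"fn": "move_arm", "kwargs": {"steps": [[1,21,35,0,0,0,0],[1,42,70,0,0,0,0],[1,63,105,0,0,0,0],[1,84,140,0,0,0,0],[1,105,175,0,0,0,0]]}}

```text
clock: 2.18
position: [392.2, -253.4, 318.0]
ee_rot: [-0.156, 0.988, -0.0, 0.001]
contact_force: [0.4, -0.5, -0.2]
gripper_width: 85.7
```

{"fn": "move_arm", "kwargs": {"steps": [[1,32,25,0,0,0,0],[1,64,50,0,0,0,0],[1,96,75,0,0,0,0],[1,128,100,0,0,0,0],[1,128,100,0,0,0,0]]}}

```text
clock: 2.6
position: [524.2, -151.6, 316.3]
ee_rot: [-0.159, 0.987, 0.0, 0.0]
contact_force: [-0.2, -0.2, 0.4]
gripper_width: 85.4
```

```bash
cat > look.py <<'E'
import sys
from h import *
np.set_printoptions(precision=2,suppress=True)
s=readout.read_state()
from scipy.spatial.transform import Rotation as Ro
print(s["clock"],s["position"],s["contact_force"],s["gripper_width"]);print(Ro.from_quat(s["ee_rot"]).as_matrix())
Z={"mount":0,"spindle_end":100,"flat":71.5,"collar_centre":11,"screw_tip":11}
im=optics.get_image("wrist"); cv2.imwrite(f"pics/{sys.argv[1]}.png",im["frame"])
import pickle; pickle.dump(im,open(f"{sys.argv[1]}.pkl","wb"))
for k in Z:
    for r in nets.tip_of(k,im): print(k,round(r["conf"],2),np.round(r["uv"],1),atz(im,r["uv"],Z[k]))
E
python3 look.py w1
```

```text
2.6 [ 524.21 -151.55  316.28] [-0.17 -0.22  0.36] 85.41590886180644
[[-0.95 -0.31  0.  ]
 [-0.31  0.95  0.  ]
 [-0.    0.   -1.  ]]
mount 0.63 [407.1  43.6] [ 371.87 -115.75    0.  ]
mount 0.58 [334.7 235.7] [ 587.52 -120.68    0.  ]
spindle_end 0.91 [339.3 269.6] [ 588.6  -117.95  100.  ]
spindle_end 0.84 [433.7  28.7] [ 373.69 -112.69  100.  ]
flat 0.89 [421.2  41.6] [ 379.75 -114.07   71.5 ]
flat 0.73 [337.9 264.5] [ 594.43 -116.52   71.5 ]
collar_centre 0.67 [559.3 187.5] [456.14  92.61  11.  ]
collar_centre 0.61 [516.4 280.7] [570.35  96.39  11.  ]
screw_tip 0.72 [502.9 285.1] [580.32  83.85  11.  ]
screw_tip 0.65 [601.2  64.8] [331.43  74.48  11.  ]
screw_tip 0.64 [551.8 191.3] [462.46  86.8   11.  ]
screw_tip 0.58 [45.7 83.6] [ 522.8  -451.36   11.  ]
screw_tip 0.28 [345.  420.5] [818.92 -29.2   11.  ]
```

View pics/w1.png

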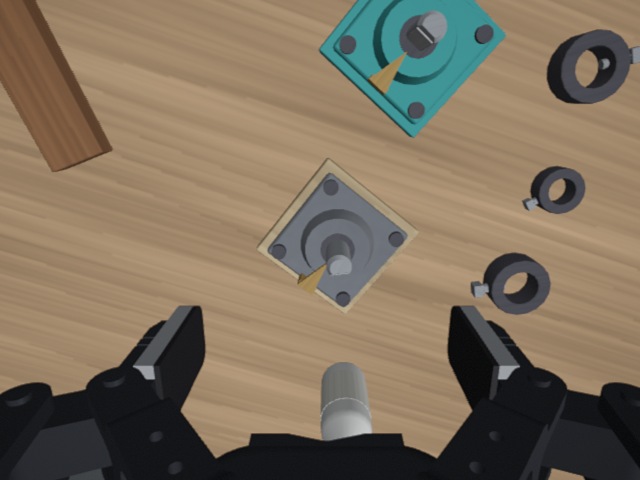

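Run:
```python
from h import *
import pickle
np.set_printoptions(precision=1,suppress=True)
im=pickle.load(open("w1.pkl","rb"))
c=np.array([atz(im,u,18) for u in [(330,158),(418,233),(346,312),(258,250)]]);print(c,c.mean(0))
for i in range(4):
    d=c[(i+1)%4]-c[i];print(np.linalg.norm(d),np.arctan2(d[1],d[0]))
a=atz(im,(326,265),52);b=atz(im,(305,285),52);print(a,b,np.arctan2(*(b-a)[[1,0]]))
cv2.imwrite("pics/w1c.png",cv2.resize(im["frame"][210:330,260:420],None,fx=5,fy=5,interpolation=3))
print(ray(im,(320,240)))
```

```text
[[ 503.  -154.6   18. ]
 [ 550.6  -36.3   18. ]
 [ 667.1  -80.4   18. ]
 [ 625.  -199.1   18. ]] [ 586.5 -117.6   18. ]
127.5333383646251 1.1882379225105473
124.52752039854077 -0.3622925375106824
125.88997902406567 -1.911270554253206
129.8688515740276 2.7919835126486783
[ 605.8 -125.2   52. ] [ 634.3 -139.3   52. ] -0.45874216215368546
(array([ 455.8, -174.5,  458.6]), array([ 0.3,  0.1, -1. ]))
```

View pics/w1c.png

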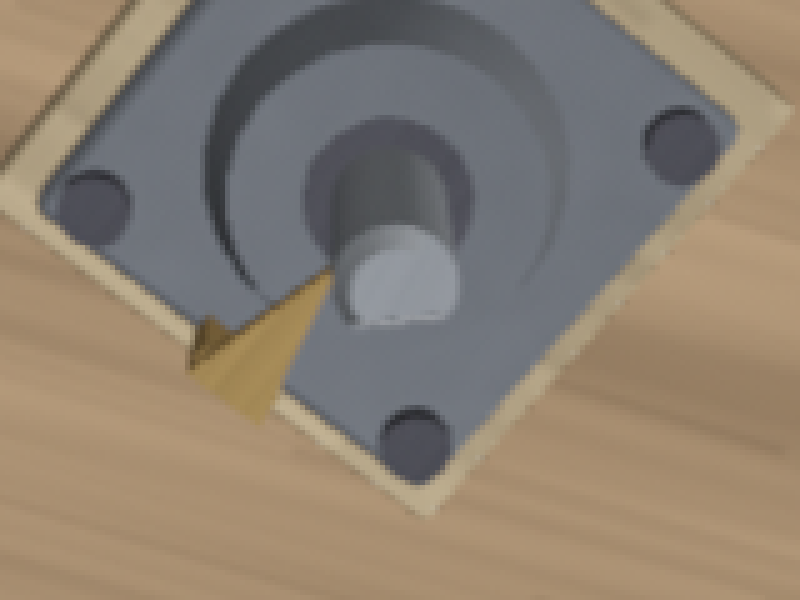

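Run:
```python
from h import *
import pickle
np.set_printoptions(precision=2,suppress=True)
im=pickle.load(open("w1.pkl","rb"))
f=lambda u:(260+u[0]/5,210+u[1]/5)
for p,q in [((345,322),(445,318)),((350,322),(440,316))]:
    a=atz(im,f(p),96);b=atz(im,f(q),96);d=b-a;print(a,b,np.linalg.norm(d),np.arctan2(d[1],d[0])-np.pi/2)
```

```text
[ 597.67 -124.95   96.  ] [ 591.05 -107.38   96.  ] 18.774412786577766 0.36042522517339504
[ 597.38 -124.06   96.  ] [ 590.96 -108.4    96.  ] 16.917828394708167 0.38906614753915547
```

Run:
```python
from h import *
s=readout.read_state();print(np.round(s["joints"],3),s["position"])
```

```text
[ 0.007  0.192 -0.046  0.    -1.332 -1.266] [ 519.02563737 -155.93732442  317.9466338 ]
```

{"fn": "move_arm", "kwargs": {"steps": [[1,12,5,-10,0,0,0.12],[1,24,10,-20,0,0,0.24],[1,36,15,-30,0,0,0.36],[1,48,20,-40,0,0,0.48],[1,60,26,-50,0,0,0.6]]}}

```text
clock: 3.32
position: [579.6, -130.2, 267.8]
ee_rot: [-0.443, 0.897, -0.0, 0.0]
contact_force: [0.4, -0.4, 0.8]
gripper_width: 85.3
```

{"fn": "move_arm", "kwargs": {"steps": [[1,0,0,-10,0,0,0.12],[1,0,0,-20,0,0,0.24],[1,0,0,-30,0,0,0.36],[1,0,0,-40,0,0,0.48],[1,0,0,-50,0,0,0.6]]}}

```text
clock: 3.73
position: [579.1, -130.3, 217.7]
ee_rot: [-0.688, 0.726, -0.0, 0.0]
contact_force: [0.1, 0.1, -0.4]
gripper_width: 85.6
```

{"fn": "move_arm", "kwargs": {"steps": [[1,0,0,0,0,0,0.12],[1,0,0,0,0,0,0.24],[1,0,0,0,0,0,0.36],[1,0,0,0,0,0,0.43],[1,0,0,0,0,0,0.43]]}}

```text
clock: 4.15
position: [579.2, -130.3, 218.1]
ee_rot: [0.826, -0.564, 0.0, -0.0]
contact_force: [-0.2, 0.3, 0.5]
gripper_width: 85.3
```

{"fn": "move_arm", "kwargs": {"steps": [[1,0,0,0,0,0,0],[1,0,0,0,0,0,0],[1,0,0,0,0,0,0]]}}

```text
clock: 4.4
position: [579.6, -129.6, 217.8]
ee_rot: [0.825, -0.564, 0.0, -0.0]
contact_force: [0.5, 0.5, -0.7]
gripper_width: 85.3
```

```bash
python3 look.py w2
```

```text
4.4 [ 579.6  -129.56  217.77] [ 0.53  0.53 -0.68] 85.31908253946877
[[ 0.36 -0.93  0.  ]
 [-0.93 -0.36  0.  ]
 [ 0.   -0.   -1.  ]]
mount 0.85 [527.8 288.3] [ 372.47 -115.05    0.  ]
mount 0.57 [314.7 205.1] [ 587.91 -117.49    0.  ]
spindle_end 0.92 [591.5 347.6] [ 373.06 -114.06  100.  ]
spindle_end 0.61 [312.1 238.3] [ 587.3  -118.47  100.  ]
spindle_end 0.6 [303.8 227.9] [ 594.83 -123.16  100.  ]
flat 0.66 [302.4 227.9] [ 594.29 -114.57   71.5 ]
flat 0.62 [565.8 319.4] [ 379.05 -119.14   71.5 ]
collar_centre 0.83 [359.2 434.9] [460.37  89.44  11.  ]
collar_centre 0.78 [250.9 404.8] [575.6   94.58  11.  ]
collar_centre 0.28 [358.3 429.9] [463.62  83.99  11.  ]
screw_tip 0.65 [357.3 425.9] [466.47  79.76  11.  ]
screw_tip 0.56 [249.6 393.9] [580.84  82.77  11.  ]
screw_tip 0.3 [360.9 426.6] [462.72  79.24  11.  ]
```

View pics/w2.png

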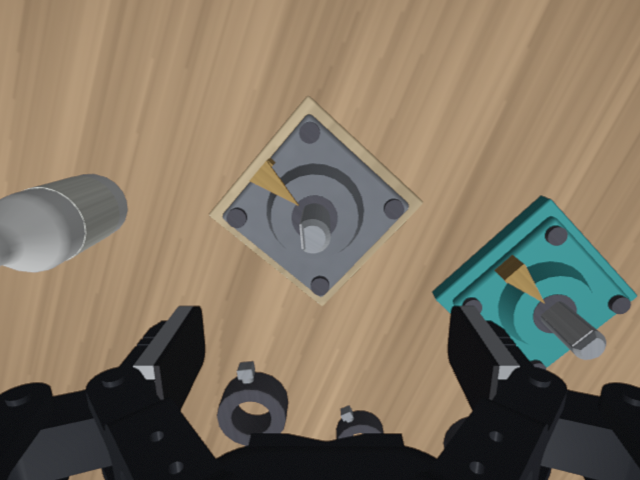

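Run:
```python
from h import *
import pickle
im=pickle.load(open("w2.pkl","rb"))
cv2.imwrite("pics/w2c.png",cv2.resize(im["frame"][90:310,205:425],None,fx=2.7,fy=2.7,interpolation=3))
cv2.imwrite("pics/w2d.png",cv2.resize(im["frame"][205:265,280:350],None,fx=9,fy=9,interpolation=3))
```

```text
(no output)
```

View pics/w2c.png

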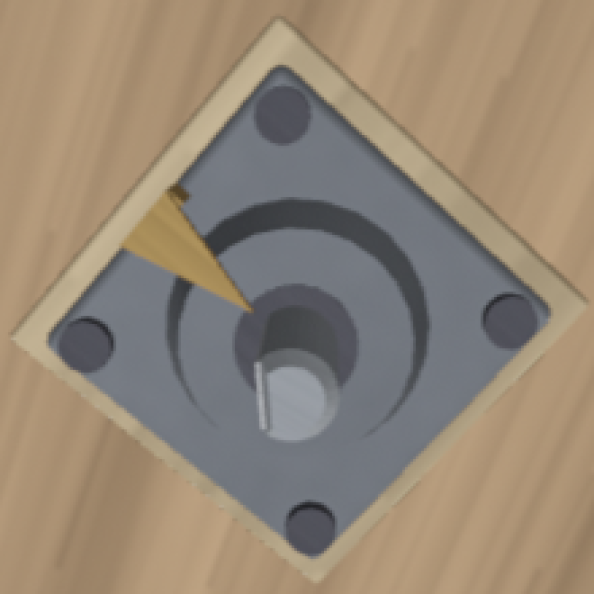

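View pics/w2d.png

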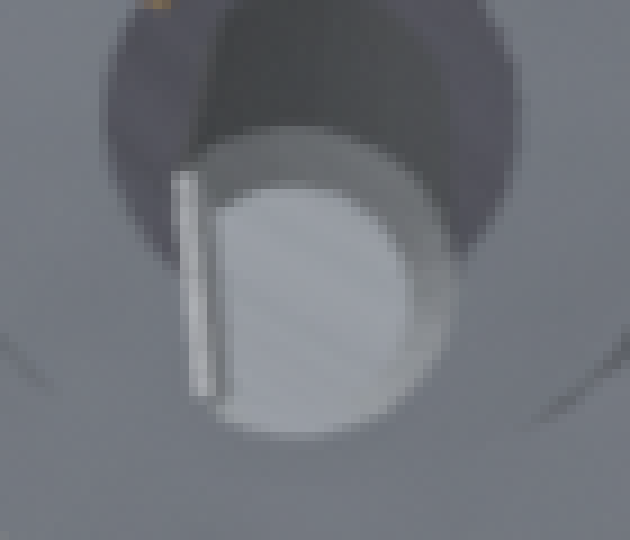

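Run:
```python
from h import *
import pickle
np.set_printoptions(precision=2,suppress=True)
im=pickle.load(open("w2.pkl","rb"))
f=lambda u:(280+u[0]/9,205+u[1]/9)
g=lambda u:(205+u[0]/2.7,90+u[1]/2.7)
a=atz(im,f((183,172)),95.5);b=atz(im,f((200,395)),95.5);d=b-a;print(a,b,np.linalg.norm(d),np.arctan2(d[1],d[0])-np.pi/2, np.arctan2(d[1],d[0]))
m=(a+b)/2;th=np.arctan2(d[1],d[0])-np.pi/2;print(m-8*np.array([np.cos(th),np.sin(th),0]))
print(atz(im,f((300,310)),100), atz(im,f((295,310)),100))
c=np.array([atz(im,g(u),18) for u in [(280,15),(590,300),(317,583),(10,337)]]);print(c,c.mean(0))
for i in range(4):
    d=c[(i+1)%4]-c[i];print(np.linalg.norm(d),np.arctan2(d[1],d[0]))
R=cv2.Rodrigues(im['rvec'])[0]
a=atz(im,g((255,312)),52);b=(atz(im,g((124,243)),52)+atz(im,g((167,192)),52))/2;print(a,b,np.arctan2(*(b-a)[[1,0]]))
```

```text
[ 597.63 -123.47   95.5 ] [ 590.49 -107.71   95.5 ] 17.30222280089106 0.42544214479781317 1.9962384715927097
[ 586.78 -118.9    95.5 ]
[ 586.27 -118.03  100.  ] [ 586.61 -117.9   100.  ]
[[ 624.3  -201.69   18.  ]
 [ 505.03 -157.75   18.  ]
 [ 549.28  -36.54   18.  ]
 [ 669.7   -81.17   18.  ]] [ 587.08 -119.29   18.  ]
127.1090151538279 2.7886261433079023
129.02906263433172 1.2207462259404724
128.4256448997214 -0.354875163255688
128.78682528242132 -1.9310625210863404
[ 601.53 -124.64   52.  ] [ 638.65 -138.63   52.  ] -0.3604059746478648
```

{"fn": "move_arm", "kwargs": {"steps": [[1,7.4,11,-20,0,0,0],[1,7.4,11,-55,0,0,0],[1,7.4,11,-95,0,0,0],[1,7.4,11,-130,0,0,0],[1,7.4,11,-153,0,0,0]]}}

```text
clock: 5.12
position: [585.1, -118.0, 60.9]
ee_rot: [0.826, -0.564, -0.002, 0.001]
contact_force: [-0.7, -0.6, -0.5]
gripper_width: 85.6
```

{"fn": "move_arm", "kwargs": {"steps": [[1,0,0,0,0,0,0],[1,0,0,0,0,0,0],[1,0,0,0,0,0,0]]}}

```text
clock: 5.37
position: [588.8, -118.3, 66.3]
ee_rot: [0.826, -0.563, 0.001, -0.001]
contact_force: [0.9, 0.4, 0.4]
gripper_width: 85.3
```

```bash
python3 look.py w3
```

```text
5.3667 [ 588.79 -118.29   66.31] [0.86 0.4  0.39] 85.34923436738585
[[ 0.37 -0.93  0.  ]
 [-0.93 -0.37 -0.  ]
 [ 0.   -0.   -1.  ]]
mount 0.92 [332.8 258.8] [ 586.49 -116.29    0.  ]
mount 0.72 [338.2 364.1] [559.73 -57.17   0.  ]
spindle_end 0.55 [338.5 366.9] [ 586.86 -118.4   100.  ]
flat 0.82 [311.1 320.5] [ 595.6 -115.1   71.5]
collar_centre 0.71 [337.9 368.8] [561.81 -61.18  11.  ]
```

View pics/w3.png

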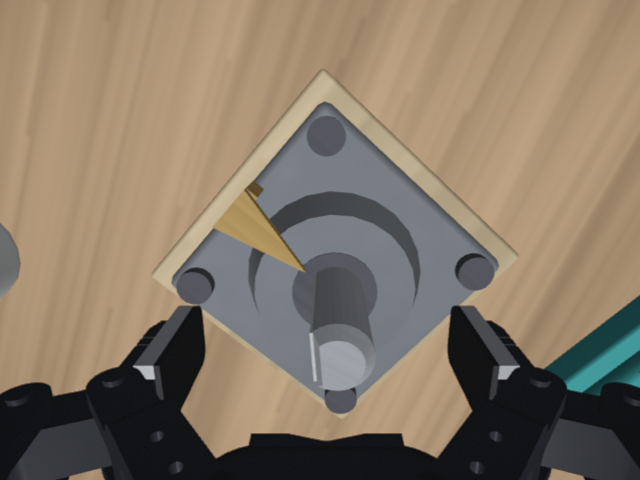

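{"fn": "move_arm", "kwargs": {"steps": [[1,-3,-1,-1,0,0,0],[-0.2,-3,-1,-1,0,0,0],[-0.5,-3,-1,-1,0,0,0],[-1,-3,-1,-1,0,0,0],[-1,-3,-1,-1,0,0,0]]}}

```text
clock: 6.08
position: [584.2, -119.2, 63.5]
ee_rot: [0.826, -0.564, -0.0, 0.0]
contact_force: [0.6, 1.2, -0.2]
gripper_width: 38.8
```

{"fn": "move_arm", "kwargs": {"steps": [[-1,0,0,0,0,0,0],[-1,0,0,0,0,0,0],[-1,0,0,0,0,0,0],[-1,0,0,0,0,0,0],[-1,0,0,0,0,0,0]]}}

```text
clock: 6.5
position: [583.7, -119.4, 63.7]
ee_rot: [0.826, -0.564, -0.0, 0.0]
contact_force: [-3.3, -1.1, 3.9]
gripper_width: 18.8
```

{"fn": "move_arm", "kwargs": {"steps": [[-1,0,0,0,0,0,0],[-1,0,0,0,0,0,0],[-1,0,0,0,0,0,0],[-1,0,0,0,0,0,0],[-1,0,0,0,0,0,0]]}}

```text
clock: 6.92
position: [583.7, -119.4, 63.7]
ee_rot: [0.826, -0.564, -0.0, 0.0]
contact_force: [-3.6, -1.4, 5.1]
gripper_width: 18.9
```

```bash
python3 look.py w4
```

```text
6.9167 [ 583.7  -119.37   63.68] [-3.6  -1.43  5.15] 18.87366674572151
[[ 0.36 -0.93 -0.  ]
 [-0.93 -0.36 -0.  ]
 [-0.    0.   -1.  ]]
spindle_end 0.59 [318.1 368.9] [ 588.04 -118.33  100.  ]
flat 0.67 [302.8 321.4] [ 593.64 -116.16   71.5 ]
```

View pics/w4.png

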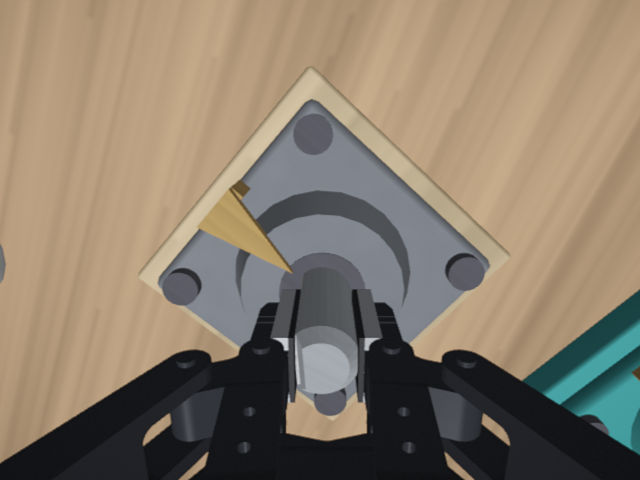

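{"fn": "move_arm", "kwargs": {"steps": [[-1,-0.1,0.2,0,0,0,-0.08],[-1,-0.1,0.3,0,0,0,-0.16],[-1,-0.1,0.5,0,0,0,-0.24],[-1,-0.1,0.7,0,0,0,-0.32],[-1,-0.1,0.8,0,0,0,-0.4]]}}

```text
clock: 7.63
position: [583.6, -118.7, 63.7]
ee_rot: [-0.696, 0.718, 0.0, -0.0]
contact_force: [-4.7, -1.1, 5.0]
gripper_width: 19.2
```

{"fn": "move_arm", "kwargs": {"steps": [[-1,0,0.2,0,0,0,-0.08],[-1,0,0.3,0,0,0,-0.16],[-1,0,0.5,0,0,0,-0.24],[-1,0,0.6,0,0,0,-0.33],[-1,0,0.6,0,0,0,-0.33]]}}

```text
clock: 8.05
position: [583.9, -118.1, 63.7]
ee_rot: [-0.57, 0.822, 0.0, -0.0]
contact_force: [-4.1, -1.8, 4.9]
gripper_width: 19.0
```

{"fn": "move_arm", "kwargs": {"steps": [[-1,0,0,0,0,0,0],[-1,0,0,0,0,0,0],[-1,0,0,0,0,0,0],[-1,0,0,0,0,0,0],[-1,0,0,0,0,0,0]]}}

```text
clock: 8.47
position: [583.8, -118.1, 63.7]
ee_rot: [-0.571, 0.821, 0.0, -0.0]
contact_force: [-3.1, -2.3, 5.3]
gripper_width: 19.3
```

```bash
python3 look.py w5
```

```text
8.4667 [ 583.83 -118.07   63.66] [-3.08 -2.26  5.34] 19.306027099052294
[[-0.35 -0.94 -0.  ]
 [-0.94  0.35 -0.  ]
 [ 0.    0.   -1.  ]]
mount 0.78 [320.  253.6] [ 588.67 -119.52    0.  ]
spindle_end 0.68 [320.2 368. ] [ 587.42 -118.84  100.  ]
flat 0.8 [301.  323.9] [ 594.73 -120.18   71.5 ]
```

View pics/w5.png

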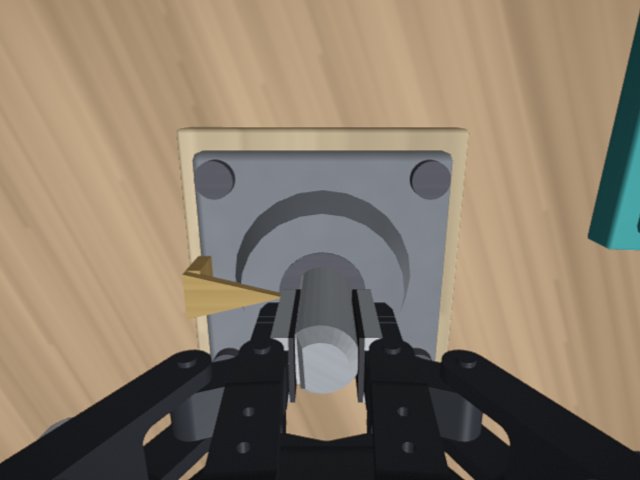

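Milestone 1 is done: width is 19 mm across flat and back, the board edges are square to the jaws, and the left finger on the flat points at the pointer. I'll release, rise and go to the small collar.

{"fn": "move_arm", "kwargs": {"steps": [[0,0,0,0,0,0,0],[1,0,0,0,0,0,0],[1,0,0,0,0,0,0],[1,0,0,0,0,0,0],[1,0,0,5,0,0,0]]}}

```text
clock: 9.18
position: [583.7, -117.6, 67.6]
ee_rot: [-0.57, 0.821, 0.001, -0.001]
contact_force: [-0.0, 0.7, 0.0]
gripper_width: 77.9
```

{"fn": "move_arm", "kwargs": {"steps": [[1,0,0,30,0,0,0],[1,0,0,65,0,0,0],[1,0,0,100,0,0,0.1],[1,0,0,125,0,0,0.2],[1,0,20,130,0,0,0.3]]}}

```text
clock: 9.6
position: [587.1, -99.7, 205.0]
ee_rot: [-0.688, 0.726, -0.004, 0.004]
contact_force: [0.7, 0.5, -0.2]
gripper_width: 85.3
```

{"fn": "move_arm", "kwargs": {"steps": [[1,-25,30,0,0,0,0.12],[1,-50,60,0,0,0,0.24],[1,-75,90,0,0,0,0.36],[1,-100,120,0,0,0,0.48],[1,-120,150,0,0,0,0.6]]}}

```text
clock: 10.02
position: [462.3, 53.2, 199.0]
ee_rot: [0.872, -0.489, 0.0, -0.0]
contact_force: [0.3, 1.2, 1.1]
gripper_width: 85.4
```

{"fn": "move_arm", "kwargs": {"steps": [[1,-7,20,0,0,0,0.12],[1,-7,40,0,0,0,0.24],[1,-7,40,0,0,0,0.28],[1,-7,40,0,0,0,0.28],[1,-7,40,0,0,0,0.28]]}}

```text
clock: 10.43
position: [457.1, 92.4, 198.8]
ee_rot: [0.931, -0.366, 0.0, -0.0]
contact_force: [-0.2, -0.5, 0.7]
gripper_width: 85.5
```

```bash
python3 look.py w6
```

```text
10.4333 [457.09  92.44 198.83] [-0.18 -0.55  0.65] 85.4621622327879
[[ 0.73 -0.68  0.  ]
 [-0.68 -0.73  0.  ]
 [ 0.   -0.   -1.  ]]
collar_centre 0.89 [327.8 201.9] [458.78  91.22  11.  ]
collar_centre 0.56 [446.4 280.2] [339.18  63.43  11.  ]
screw_tip 0.86 [330.6 188.8] [465.12  82.26  11.  ]
screw_tip 0.78 [224.7  79. ] [579.67  83.79  11.  ]
screw_tip 0.6 [443.7 294.1] [330.49  73.23  11.  ]
```

View pics/w6.png

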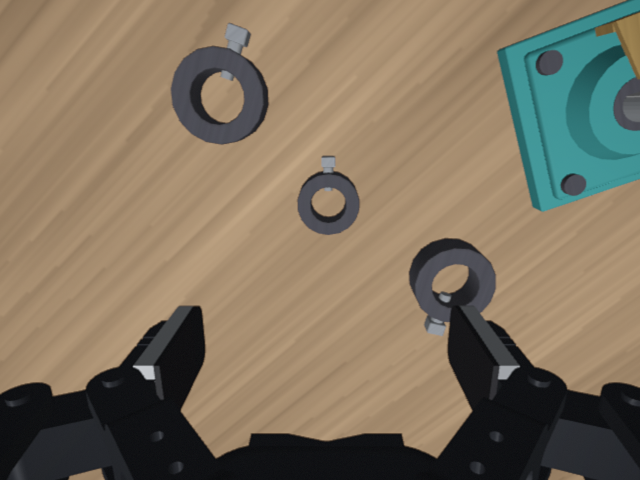

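```bash
cat > ang.py <<'E'
from h import *
import pickle
np.set_printoptions(precision=2,suppress=True)
im=pickle.load(open("w6.pkl","rb"))
r=nets.silhouettes("collar_centre",im)
for q in r:
    m=q["region"]; print(q["conf"],q["extent"])
cv2.imwrite("pics/w6c.png",cv2.resize(im["frame"][145:245,280:380],None,fx=6,fy=6,interpolation=3))
E
python3 ang.py
```

```text
0.87 [406.6, 236.4, 496.1, 336.8]
0.86 [297.8, 154.8, 359.6, 234.6]
0.63 [170.0, 22.1, 269.8, 143.5]
```

View pics/w6c.png

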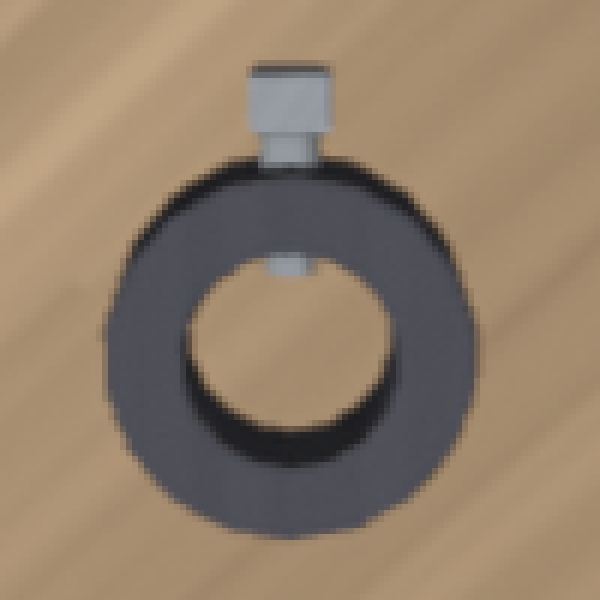

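Run:
```python
from h import *
import pickle
np.set_printoptions(precision=2,suppress=True)
im=pickle.load(open("w6.pkl","rb"))
f=lambda u:(280+u[0]/6,145+u[1]/6)
h=(atz(im,f((250,130)),16.5)+atz(im,f((328,130)),16.5)+atz(im,f((250,75)),16.5)+atz(im,f((330,75)),16.5))/4
# top ring ellipse z=22: left 107, right 476, bottom 538, top 165ish ; tip at (290,265)
P=[atz(im,f(u),22) for u in [(107,345),(476,345),(291,538),(291,168)]]
c=np.mean(P,0);print(h,c,np.linalg.norm(P[0]-P[1]),np.linalg.norm(P[2]-P[3]),(P[0]+P[1])/2,(P[2]+P[3])/2)
t=atz(im,f((290,272)),14.5)
b=atz(im,f((290,258)),11)
for q in (h,t,b): d=q-c;print(np.linalg.norm(d[:2]),np.arctan2(d[1],d[0]))
```

```text
[482.53  68.71  16.5 ] [459.26  90.04  22.  ] 48.19383675437369 49.49255798732545 [459.83  89.47  22.  ] [458.69  90.61  22.  ]
31.56610623172599 -0.7417800250428948
9.018530989518277 -0.7341400327439529
10.239585725633845 -0.7374755297421325
```

{"fn": "move_arm", "kwargs": {"steps": [[1,2,-2.4,-35,0,0,0],[1,2,-2.4,-70,0,0,0],[1,2,-2.4,-105,0,0,0],[1,2,-2.4,-140,0,0,0],[1,2,-2.4,-165,0,0,0]]}}

```text
clock: 11.2
position: [458.0, 88.9, 31.1]
ee_rot: [0.931, -0.366, -0.001, 0.001]
contact_force: [0.4, 0.4, -0.1]
gripper_width: 85.6
```

{"fn": "move_arm", "kwargs": {"steps": [[1,0,0,-15,0,0,0],[1,0,0,-25,0,0,0],[1,0,0,-30,0,0,0],[1,0,0,-30,0,0,0],[1,0,0,-30,0,0,0]]}}

```text
clock: 11.62
position: [459.5, 89.8, 3.8]
ee_rot: [0.931, -0.365, 0.0, -0.0]
contact_force: [0.3, -0.5, -0.1]
gripper_width: 85.2
```

```bash
python3 look.py w7
```

```text
11.6167 [459.49  89.84   3.78] [ 0.35 -0.51 -0.14] 85.23636123408838
[[ 0.73 -0.68  0.  ]
 [-0.68 -0.73  0.  ]
 [ 0.   -0.   -1.  ]]
screw_tip 0.85 [331.6 302.6] [465.51  83.73  11.  ]
screw_tip 0.77 [68.6 45.7] [581.    83.99  11.  ]
```

View pics/w7.png

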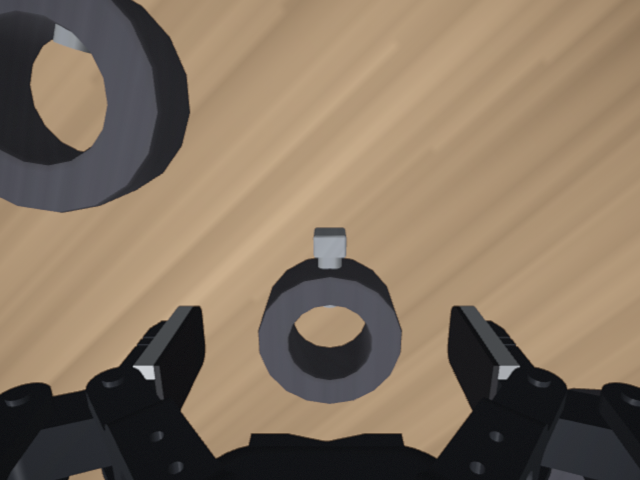

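{"fn": "move_arm", "kwargs": {"steps": [[1,0,0,-2,0,0,0],[0.3,0,0,-2,0,0,0],[-0.2,0,0,-2,0,0,0],[-0.5,0,0,-2,0,0,0],[-1,0,0,-2,0,0,0]]}}

```text
clock: 12.33
position: [459.1, 89.8, 2.1]
ee_rot: [0.931, -0.365, -0.0, 0.0]
contact_force: [-1.5, -0.8, 6.0]
gripper_width: 48.5
```

{"fn": "move_arm", "kwargs": {"steps": [[-1,0,0,0,0,0,0],[-1,0,0,0,0,0,0],[-1,0,0,0,0,0,0],[-1,0,0,0,0,0,0],[-1,0,0,0,0,0,0]]}}

```text
clock: 12.75
position: [459.1, 89.8, 2.1]
ee_rot: [0.931, -0.365, 0.0, 0.0]
contact_force: [-2.1, 0.2, 5.6]
gripper_width: 48.5
```

```bash
python3 look.py w8
```

```text
12.75 [459.11  89.77   2.13] [-2.06  0.17  5.55] 48.54296776440358
[[ 0.73 -0.68  0.  ]
 [-0.68 -0.73 -0.  ]
 [ 0.    0.   -1.  ]]
screw_tip 0.96 [64.7 45. ] [580.69  84.11  11.  ]
screw_tip 0.65 [329.5 303.7] [465.92  83.95  11.  ]
```

View pics/w8.png

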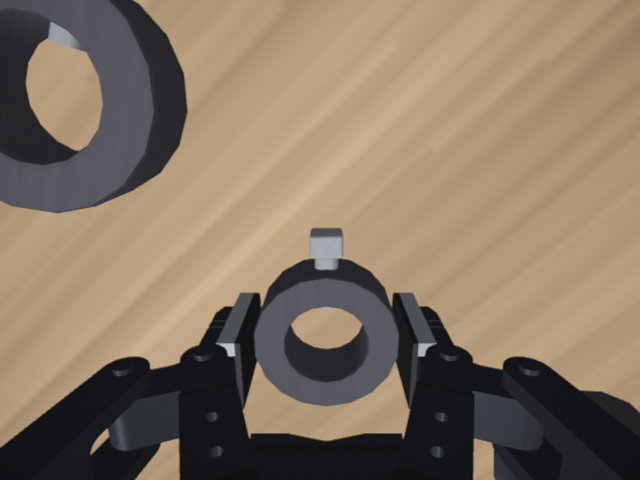

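{"fn": "move_arm", "kwargs": {"steps": [[-1,0,0,15,0,0,0],[-1,0,0,45,0,0,0],[-1,0,0,80,0,0,0],[-1,0,0,115,0,0,0],[-1,0,0,145,0,0,0]]}}

```text
clock: 13.47
position: [458.8, 89.6, 148.4]
ee_rot: [0.931, -0.365, 0.0, -0.0]
contact_force: [0.6, 0.2, -2.5]
gripper_width: 48.4
```

{"fn": "move_arm", "kwargs": {"steps": [[-1,10,-15,0,0,0,0.05],[-1,26,-40,0,0,0,0.1],[-1,44,-70,0,0,0,0.2],[-1,64,-100,0,0,0,0.3],[-1,82,-130,0,0,0,0.385]]}}

```text
clock: 13.88
position: [541.4, -41.5, 146.2]
ee_rot: [0.984, -0.178, -0.0, -0.0]
contact_force: [0.1, 1.0, -1.4]
gripper_width: 48.4
```

{"fn": "move_arm", "kwargs": {"steps": [[-1,18,-30,0,0,0,0],[-1,34,-55,0,0,0,0],[-1,45,-75,0,0,0,0],[-1,45,-78,0,0,0,0],[-1,45,-78,0,0,0,0]]}}

```text
clock: 14.3
position: [585.5, -119.5, 145.2]
ee_rot: [0.983, -0.182, -0.001, 0.0]
contact_force: [-0.5, 0.9, -2.5]
gripper_width: 48.2
```

{"fn": "move_arm", "kwargs": {"steps": [[-1,0,0,0,0,0,0],[-1,0,0,0,0,0,0],[-1,0,0,0,0,0,0]]}}

```text
clock: 14.55
position: [585.6, -117.2, 146.6]
ee_rot: [0.984, -0.18, -0.0, -0.0]
contact_force: [0.7, -0.0, -2.2]
gripper_width: 48.4
```

```bash
python3 look.py w9
python3 - <<'E'
from h import *
for n in ["scene","side"]:
    im=optics.get_image(n);u,v=map(int,proj(im,(587,-119,110)))
    cv2.imwrite(f"pics/{n}9.png",cv2.resize(im["frame"][v-50:v+70,u-60:u+60],None,fx=5,fy=5,interpolation=3))
E
```

```text
14.55 [ 585.61 -117.18  146.63] [ 0.72 -0.02 -2.24] 48.39535519031824
[[ 0.94 -0.35 -0.  ]
 [-0.35 -0.94  0.  ]
 [-0.   -0.   -1.  ]]
mount 0.67 [412.8 443.7] [ 372.56 -114.79    0.  ]
flat 0.93 [328.4 234.6] [ 594.14 -120.74   71.5 ]
collar_centre 0.89 [ 68.2 335.1] [572.2   96.81  11.  ]
screw_tip 0.79 [327.3 305.3] [526.04 -94.52  11.  ]
screw_tip 0.56 [ 75.7 322.5] [579.46  86.03  11.  ]
```

View pics/w9.png

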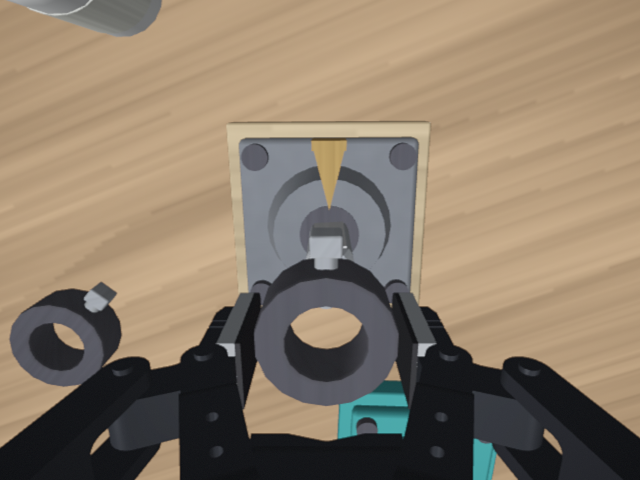

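View pics/scene9.png

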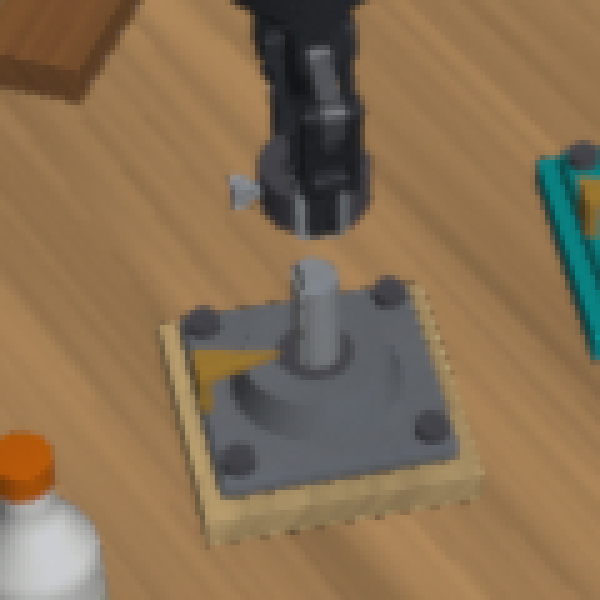

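View pics/side9.png

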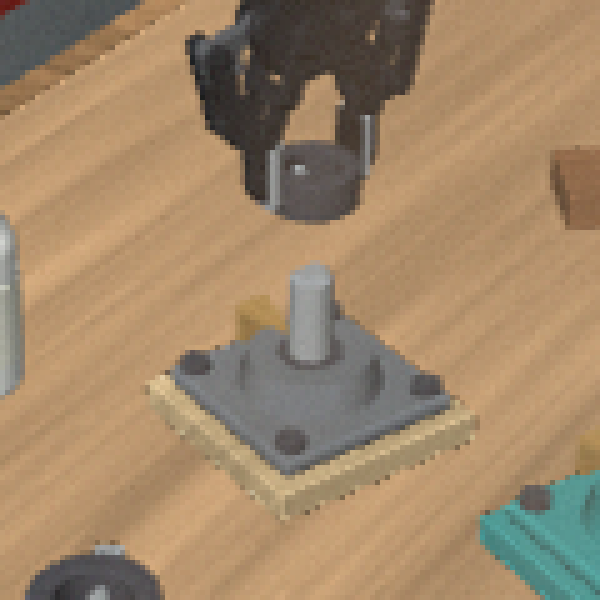

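Run:
```python
from h import *
import pickle
np.set_printoptions(precision=2,suppress=True)
for n,tz,tcp,th in [("w8",2.13,(459.11,89.77),-.75),("w9",146.63,(585.61,-117.18),-.357)]:
    im=pickle.load(open(n+".pkl","rb"))
    P=[atz(im,u,tz+19.9) for u in [(255.5,340),(398.5,340),(326.5,405),(326.5,279)]]
    tip=atz(im,(326.5,300),tz+9)
    c=np.mean(P,0);d=c[:2]-tcp;ex=np.array([np.cos(th),np.sin(th)])
    print(c,np.linalg.norm(P[0]-P[1]),np.linalg.norm(P[2]-P[3]),"along x",d@ex,"perp",d@[-ex[1],ex[0]])
im=pickle.load(open("w9.pkl","rb"))
cv2.imwrite("pics/w9c.png",cv2.resize(im["frame"][190:420,240:420],None,fx=2.6,fy=2.6,interpolation=3))
print(proj(im,(586.8,-118.7,100)),proj(im,(586.8,-118.7,48)))
```

```text
[460.13  90.68  22.03] 47.668151046244944 47.83883658321033 along x 0.1275625136117445 perp 1.3657797699721084
[ 586.45 -116.66  166.53] 47.67049375303464 47.856934627202904 along x 0.6065671342435597 perp 0.7759199265499059
[np.float64(330.1476581790818), np.float64(266.6708722108803)] [np.float64(329.3138198856638), np.float64(235.22107684801543)]
```

View pics/w9c.png

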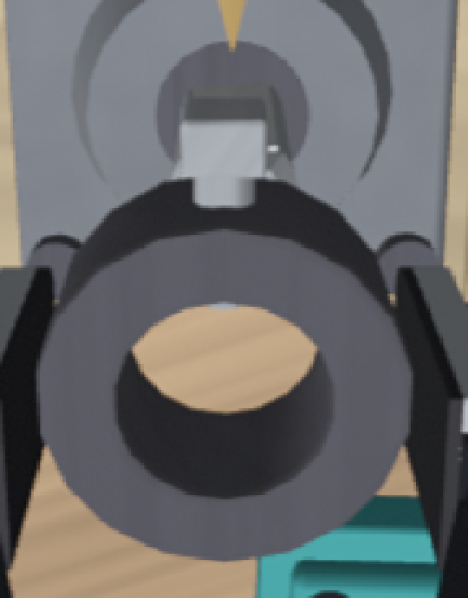

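{"fn": "move_arm", "kwargs": {"steps": [[-1,0.2,-1.8,-10,0,0,0],[-1,0.2,-1.8,-25,0,0,0],[-1,0.2,-1.8,-40,0,0,0],[-1,0.2,-1.8,-42,0,0,0],[-1,0.2,-1.8,-42,0,0,0]]}}

```text
clock: 15.37
position: [585.3, -120.2, 102.9]
ee_rot: [0.984, -0.18, -0.002, 0.0]
contact_force: [-0.2, -1.1, -1.2]
gripper_width: 48.2
```

{"fn": "move_arm", "kwargs": {"steps": [[-1,0,0,-2,0,0,0],[-1,0,0,-4,0,0,0],[-1,0,0,-6,0,0,0],[-1,0,0,-6,0,0,0],[-1,0,0,-6,0,0,0]]}}

```text
clock: 15.78
position: [586.4, -120.0, 98.8]
ee_rot: [0.984, -0.18, 0.0, -0.0]
contact_force: [0.1, 0.3, -1.9]
gripper_width: 48.4
```

```bash
python3 look.py w10
python3 - <<'E'
from h import *
for n in ["scene","side"]:
    im=optics.get_image(n);u,v=map(int,proj(im,(587,-119,90)))
    cv2.imwrite(f"pics/{n}10.png",cv2.resize(im["frame"][v-40:v+40,u-40:u+40],None,fx=6,fy=6,interpolation=3))
E
```

```text
15.7833 [ 586.39 -120.04   98.82] [ 0.05  0.29 -1.85] 48.41948829579743
[[ 0.93 -0.35  0.  ]
 [-0.35 -0.93 -0.  ]
 [ 0.   -0.   -1.  ]]
mount 0.94 [323.7 237. ] [ 587.79 -117.96    0.  ]
mount 0.39 [325.5 315.3] [ 538.08 -100.16    0.  ]
collar_centre 0.91 [ 18.8 377.7] [572.25  98.72  11.  ]
screw_tip 0.83 [ 31.5 364.9] [577.55  85.83  11.  ]
screw_tip 0.72 [331.4 304.3] [ 549.2  -108.26   11.  ]
```

View pics/w10.png

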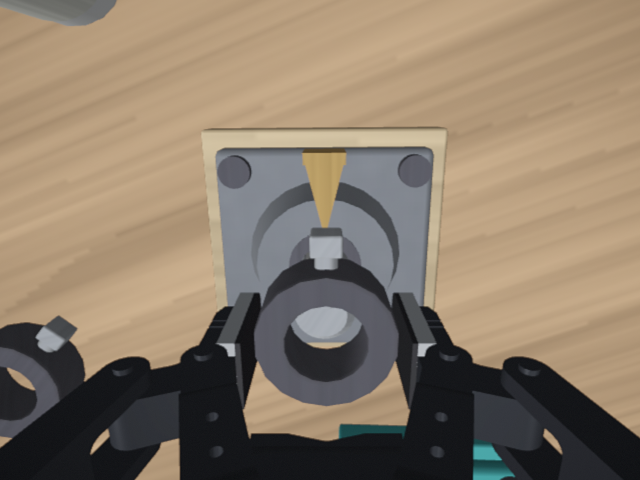

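View pics/side10.png

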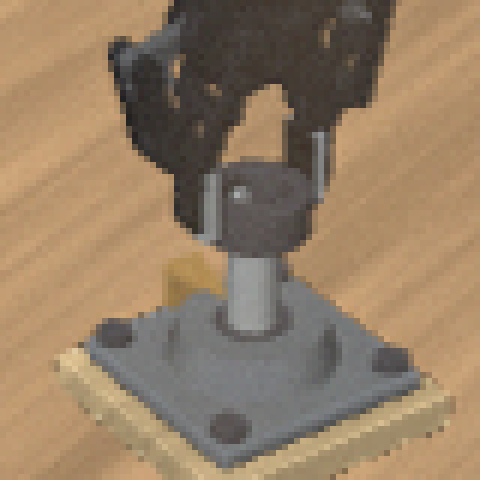

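Run:
```python
from h import *
import pickle
im=pickle.load(open("w10.pkl","rb"))
cv2.imwrite("pics/w10c.png",cv2.resize(im["frame"][220:410,245:410],None,fx=3.1,fy=3.1,interpolation=3))
```

```text
(no output)
```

View pics/w10c.png

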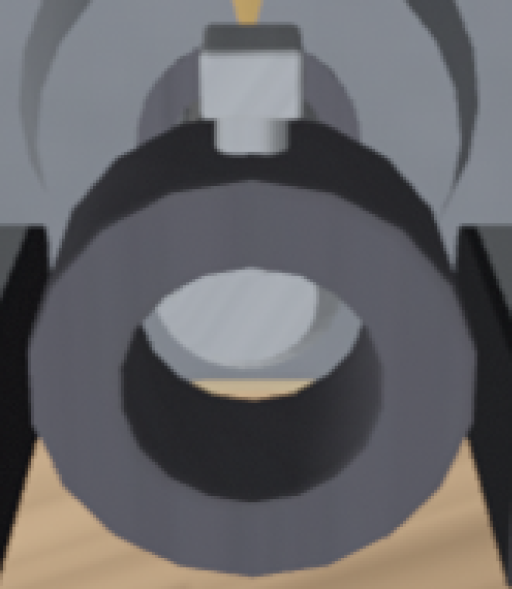

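Run:
```python
from h import *
import pickle
im=pickle.load(open("w10.pkl","rb"))
f=lambda u:(245+u[0]/3.1,220+u[1]/3.1)
ex=np.array([np.cos(-.357),np.sin(-.357),0]);ey=np.array([-ex[1],ex[0],0])
a=atz(im,f((240,367)),100)+8.5*ex; b=atz(im,f((250,398)),96.9)+14*ex
t=atz(im,f((252,270)),118.8)-14*ex; o1=atz(im,f((252,577)),118.8)+25*ex;o2=atz(im,f((252,182)),118.8)-25*ex
r=atz(im,f((335,320)),96)
for n,p in zip(["sp","bore bottom","bore top front","outer back","outer front","right"],[a,b,t,o1,o2,r]): print(n,p,p@ex,p@ey)
```

```text
sp [ 586.77502391 -117.5232622   100.        ] 590.8487884340985 94.94395739059759
bore bottom [ 585.5726467  -118.34352697   96.9       ] 590.0088755853184 93.75522207850504
bore top front [ 586.4491405  -119.14221347  118.8       ] 591.1092189006628 93.3131970855549
outer back [ 587.08749041 -119.0938114   118.8       ] 591.6904056650193 93.58162829878678
outer front [ 585.44812437 -118.84310792  118.8       ] 590.0667904983562 93.24362380101806
right [ 578.56762992 -127.22813853   96.        ] 586.5503895212845 82.98278239101771
```

{"fn": "move_arm", "kwargs": {"steps": [[-1,0.5,1.3,0,0,0,0],[-1,0.5,1.3,0,0,0,0],[-1,0.5,1.3,-3,0,0,0],[-1,0.5,1.3,-6,0,0,0],[-1,0.5,1.3,-6,0,0,0]]}}

```text
clock: 16.6
position: [586.1, -118.7, 91.6]
ee_rot: [0.984, -0.181, -0.001, 0.0]
contact_force: [-0.4, 0.2, -1.6]
gripper_width: 48.8
```

{"fn": "move_arm", "kwargs": {"steps": [[-1,0,0,-2,0,0,0],[-1,0,0,-4,0,0,0],[-1,0,0,-4,0,0,0]]}}

```text
clock: 16.85
position: [586.5, -118.7, 88.0]
ee_rot: [0.984, -0.18, -0.0, 0.0]
contact_force: [-0.8, -0.4, -3.0]
gripper_width: 48.4
```

```bash
python3 look.py w11
python3 - <<'E'
from h import *
import pickle
im=pickle.load(open("w11.pkl","rb"))
cv2.imwrite("pics/w11c.png",cv2.resize(im["frame"][220:410,245:410],None,fx=3.1,fy=3.1,interpolation=3))
E
```

```text
16.85 [ 586.46 -118.71   87.96] [-0.76 -0.43 -2.96] 48.35126651931796
[[ 0.93 -0.36 -0.  ]
 [-0.36 -0.93  0.  ]
 [-0.    0.   -1.  ]]
spindle_end 0.65 [328.5 330.6] [ 587.06 -118.78  100.  ]
collar_centre 0.64 [  9.9 387.4] [572.17  97.59  11.  ]
collar_centre 0.53 [329.4 328.9] [ 539.62 -101.95   11.  ]
screw_tip 0.97 [328.7 306.7] [ 553.33 -106.71   11.  ]
screw_tip 0.8 [ 22.4 372.6] [578.57  84.43  11.  ]
```

View pics/w11c.png

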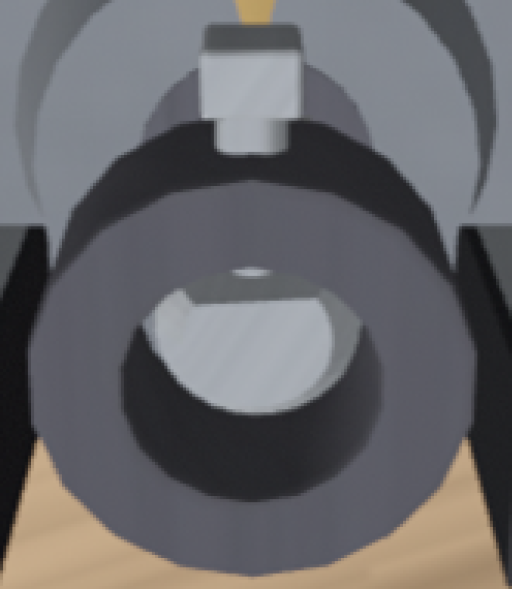

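{"fn": "move_arm", "kwargs": {"steps": [[-1,0,0,-4,0,0,0],[-1,0,0,-8,0,0,0],[-1,0,0,-12,0,0,0],[-1,0,0,-12,0,0,0]]}}

```text
clock: 17.48
position: [586.3, -118.7, 75.3]
ee_rot: [0.984, -0.18, -0.001, 0.0]
contact_force: [-0.1, -0.3, -2.1]
gripper_width: 48.5
```

{"fn": "move_arm", "kwargs": {"steps": [[-1,0,0,-4,0,0,0],[-1,0,0,-7,0,0,0],[-1,0,0,-7,0,0,0],[-1,0,0,-7,0,0,0],[-1,0,0,-7,0,0,0]]}}

```text
clock: 17.9
position: [586.8, -118.7, 69.5]
ee_rot: [0.984, -0.18, 0.0, 0.0]
contact_force: [0.4, 0.1, -1.5]
gripper_width: 48.3
```

```bash
python3 look.py w12
python3 - <<'E'
from h import *
import pickle
im=pickle.load(open("w12.pkl","rb"))
cv2.imwrite("pics/w12c.png",cv2.resize(im["frame"][220:410,245:410],None,fx=3.1,fy=3.1,interpolation=3))
E
```

```text
17.9 [ 586.83 -118.75   69.55] [ 0.35  0.09 -1.48] 48.31387005133959
[[ 0.93 -0.35  0.  ]
 [-0.35 -0.93 -0.  ]
 [ 0.    0.   -1.  ]]
spindle_end 0.79 [327.7 361.7] [ 587.33 -118.38  100.  ]
flat 0.68 [329. 298.] [ 594.57 -121.77   71.5 ]
screw_tip 0.67 [328.3 303.8] [ 564.21 -110.34   11.  ]
```

View pics/w12c.png

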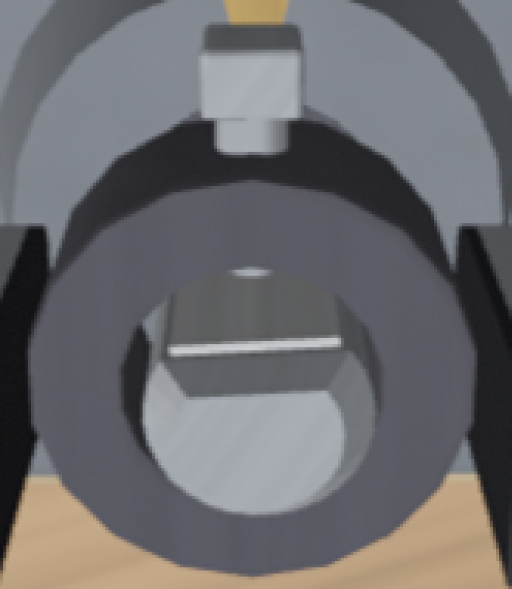

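{"fn": "move_arm", "kwargs": {"steps": [[-1,-0.9,0.4,0,0,0,0],[-1,-1.9,0.7,0,0,0,0],[-1,-1.9,0.7,0,0,0,0],[-1,-1.9,0.7,0,0,0,0]]}}

```text
clock: 18.53
position: [586.2, -118.2, 70.0]
ee_rot: [0.984, -0.18, 0.001, -0.0]
contact_force: [4.9, -1.0, -3.2]
gripper_width: 48.3
```

{"fn": "move_arm", "kwargs": {"steps": [[-1,-0.5,0.2,0,0,0,0],[-1,-0.5,0.2,0,0,0,0],[-1,-0.5,0.2,0,0,0,0]]}}

```text
clock: 18.78
position: [586.2, -118.1, 70.0]
ee_rot: [0.984, -0.18, 0.002, -0.0]
contact_force: [4.2, -2.9, -4.2]
gripper_width: 48.8
```

{"fn": "move_arm", "kwargs": {"steps": [[-1,-0.7,0.3,0,0,0,0],[-1,-0.7,0.3,0,0,0,0],[-1,-0.7,0.3,0,0,0,0],[-1,-0.7,0.3,0,0,0,0],[-1,-0.7,0.3,0,0,0,0]]}}

```text
clock: 19.2
position: [586.1, -118.0, 70.2]
ee_rot: [0.984, -0.18, 0.003, -0.0]
contact_force: [5.9, -2.8, -4.1]
gripper_width: 48.3
```

{"fn": "move_arm", "kwargs": {"steps": [[-1,0,0,0,0,0,0],[-1,0,0,0,0,0,0],[-1,0,0,0,0,0,0],[-1,0,0,0,0,0,0],[-1,0,0,0,0,0,0]]}}

```text
clock: 19.62
position: [586.1, -118.0, 70.2]
ee_rot: [0.984, -0.18, 0.003, -0.0]
contact_force: [5.6, -3.9, -4.3]
gripper_width: 48.4
```

```bash
python3 look.py w13
python3 - <<'E'
from h import *
import pickle
im=pickle.load(open("w13.pkl","rb"))
cv2.imwrite("pics/w13c.png",cv2.resize(im["frame"][220:410,245:410],None,fx=3.1,fy=3.1,interpolation=3))
fs=[]
for n in ["scene","side"]:
    im=optics.get_image(n);fs.append(readout.read_state()["contact_force"]);u,v=map(int,proj(im,(587,-119,80)))
    cv2.imwrite(f"pics/{n}13.png",cv2.resize(im["frame"][v-40:v+40,u-40:u+40],None,fx=6,fy=6,interpolation=3))
print(fs)
E
```

```text
19.6167 [ 586.14 -118.     70.19] [ 5.63 -3.9  -4.26] 48.350668884993546
[[ 0.94 -0.35  0.01]
 [-0.35 -0.94 -0.  ]
 [ 0.01 -0.   -1.  ]]
spindle_end 0.59 [330.4 356.7] [ 587.47 -118.89  100.  ]
flat 0.64 [330.7 294.2] [ 594.79 -122.06   71.5 ]
screw_tip 0.81 [329.2 302.9] [ 563.93 -110.21   11.  ]
screw_tip 0.54 [330.2 293.7] [ 568.74 -112.59   11.  ]
[array([ 5.46803834, -3.2855394 , -4.58233654]), array([ 6.77120255, -3.44010287, -4.23384217])]
```

View pics/w13c.png

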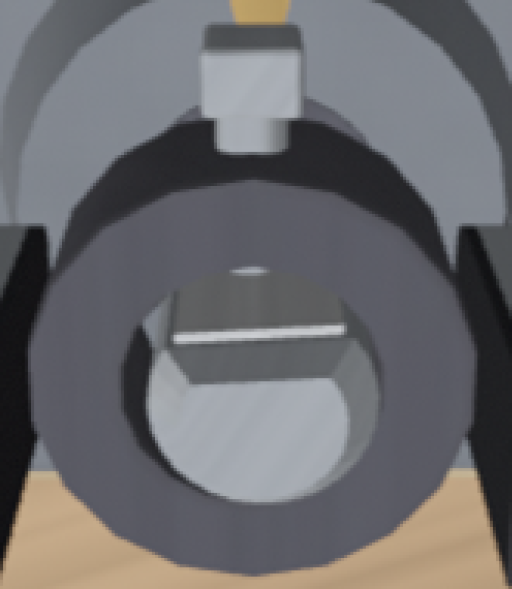

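View pics/scene13.png

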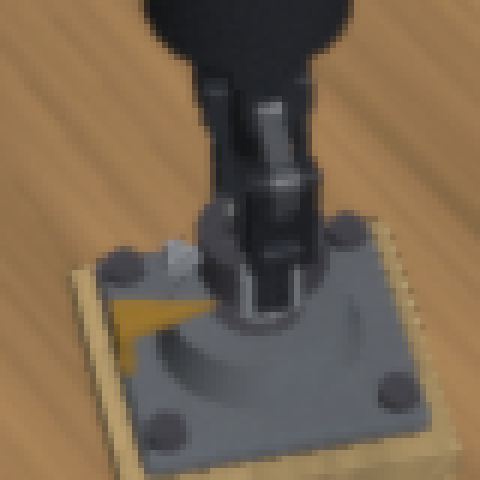

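View pics/side13.png

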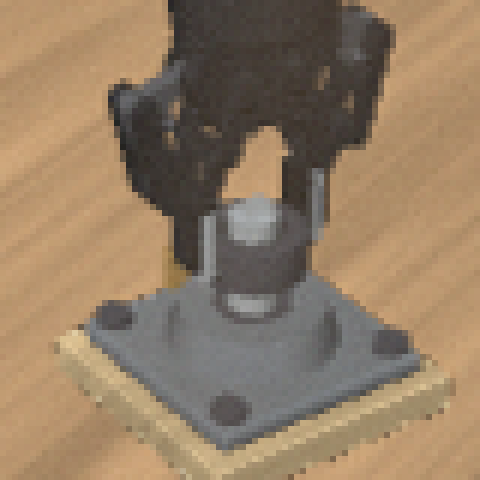

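Contact is about 6.8 N, but the flat looks about 0.9 mm off to the right and 0.06 rad rotated relative to the screw. I'll back off, centre and re-press so the screw is what touches.

{"fn": "move_arm", "kwargs": {"steps": [[-1,1.5,-0.5,0,0,0,0],[-1,2.5,-1.0,0,0,0,0],[-1,2.2,-1.8,0,0,0,0.05],[-1,2.2,-1.8,0,0,0,0.05],[-1,2.2,-1.8,0,0,0,0.05]]}}

```text
clock: 20.43
position: [585.9, -119.1, 69.6]
ee_rot: [0.988, -0.156, 0.0, -0.0]
contact_force: [2.9, 0.4, -1.5]
gripper_width: 48.5
```

{"fn": "move_arm", "kwargs": {"steps": [[-1,0,0,0,0,0,0],[-1,0,0,0,0,0,0]]}}

```text
clock: 20.6
position: [585.9, -119.1, 69.6]
ee_rot: [0.988, -0.156, -0.0, -0.0]
contact_force: [2.0, 0.4, -1.5]
gripper_width: 48.5
```

```bash
python3 look.py w14
python3 - <<'E'
from h import *
import pickle
im=pickle.load(open("w14.pkl","rb"))
cv2.imwrite("pics/w14c.png",cv2.resize(im["frame"][220:410,245:410],None,fx=3.1,fy=3.1,interpolation=3))
E
```

```text
20.6 [ 585.89 -119.14   69.56] [ 2.04  0.4  -1.49] 48.545944081325175
[[ 0.95 -0.31  0.  ]
 [-0.31 -0.95  0.  ]
 [-0.   -0.   -1.  ]]
spindle_end 0.59 [325.2 363.7] [ 585.94 -117.9   100.  ]
flat 0.96 [326.5 297.2] [ 594.36 -121.1    71.5 ]
screw_tip 0.75 [330.6 302.1] [ 563.45 -113.42   11.  ]
```

View pics/w14c.png

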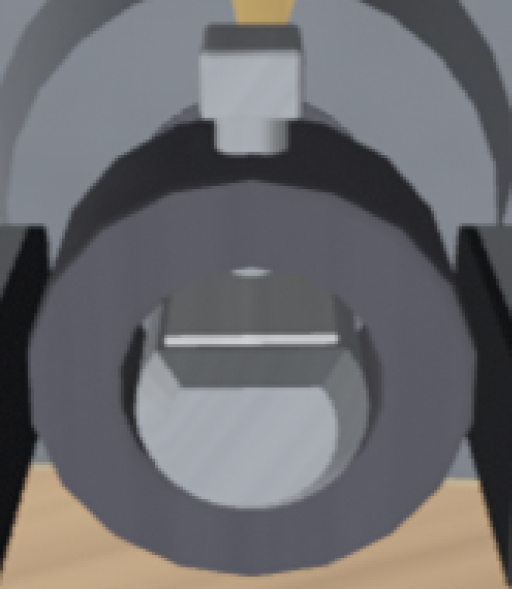

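{"fn": "move_arm", "kwargs": {"steps": [[-1,-0.7,0.2,0,0,0,0],[-1,-1.2,0.4,0,0,0,0],[-1,-1.2,0.4,0,0,0,0],[-1,-1.2,0.4,0,0,0,0],[-1,-1.2,0.4,0,0,0,0]]}}

```text
clock: 21.32
position: [585.8, -119.2, 69.7]
ee_rot: [0.988, -0.156, 0.001, 0.0]
contact_force: [5.5, -1.1, -3.1]
gripper_width: 48.3
```

{"fn": "move_arm", "kwargs": {"steps": [[-1,0,0,0,0,0,0],[-1,0,0,0,0,0,0],[-1,0,0,0,0,0,0],[-1,0,0,0,0,0,0]]}}

```text
clock: 21.65
position: [585.8, -119.2, 69.7]
ee_rot: [0.988, -0.156, 0.001, 0.0]
contact_force: [4.9, -1.5, -4.5]
gripper_width: 48.4
```

{"fn": "move_arm", "kwargs": {"steps": [[-1,-0.8,0.3,0,0,0,0],[-1,-0.8,0.3,0,0,0,0],[-1,-0.8,0.3,0,0,0,0],[-1,-0.8,0.3,0,0,0,0],[-1,-0.8,0.3,0,0,0,0]]}}

```text
clock: 22.07
position: [585.8, -119.1, 69.8]
ee_rot: [0.988, -0.156, 0.002, 0.0]
contact_force: [6.9, -2.8, -5.8]
gripper_width: 48.2
```

{"fn": "move_arm", "kwargs": {"steps": [[-1,0,0,0,0,0,0],[-1,0,0,0,0,0,0],[-1,0,0,0,0,0,0],[-1,0,0,0,0,0,0],[-1,0,0,0,0,0,0]]}}

```text
clock: 22.48
position: [585.7, -119.1, 69.8]
ee_rot: [0.988, -0.156, 0.002, 0.0]
contact_force: [7.0, -2.2, -5.4]
gripper_width: 48.3
```

```bash
python3 look.py w15
python3 - <<'E'
from h import *
import pickle
np.set_printoptions(precision=2,suppress=True)
im=pickle.load(open("w15.pkl","rb"))
cv2.imwrite("pics/w15c.png",cv2.resize(im["frame"][220:410,245:410],None,fx=3.1,fy=3.1,interpolation=3))
f=lambda u:(245+u[0]/3.1,220+u[1]/3.1)
for n in ["scene","side"]:
    im=optics.get_image(n);u,v=map(int,proj(im,(587,-119,80)))
    cv2.imwrite(f"pics/{n}15.png",cv2.resize(im["frame"][v-40:v+40,u-40:u+40],None,fx=6,fy=6,interpolation=3))
    for k in ["glue_centre","tape_centre","offcut_centre"]:
        for r in nets.tip_of(k,im)[:1]: print(n,k,r["conf"],np.round(r["uv"],1))
E
```

```text
22.4833 [ 585.75 -119.13   69.77] [ 6.99 -2.18 -5.4 ] 48.26149898082601
[[ 0.95 -0.31  0.  ]
 [-0.31 -0.95 -0.  ]
 [ 0.   -0.   -1.  ]]
spindle_end 0.91 [330.3 358.3] [ 586.9  -119.93  100.  ]
flat 0.94 [327.6 295.2] [ 594.77 -121.7    71.5 ]
screw_tip 0.87 [327.5 302. ] [ 564.08 -111.93   11.  ]
scene glue_centre 0.62 [252.2 166.5]
scene tape_centre 0.85 [350.  419.2]
scene offcut_centre 0.96 [248.7 168.2]
side glue_centre 0.97 [246.8 231.1]
side tape_centre 0.69 [390.3 212.1]
side offcut_centre 0.85 [386.2 213.5]
```

View pics/w15c.png

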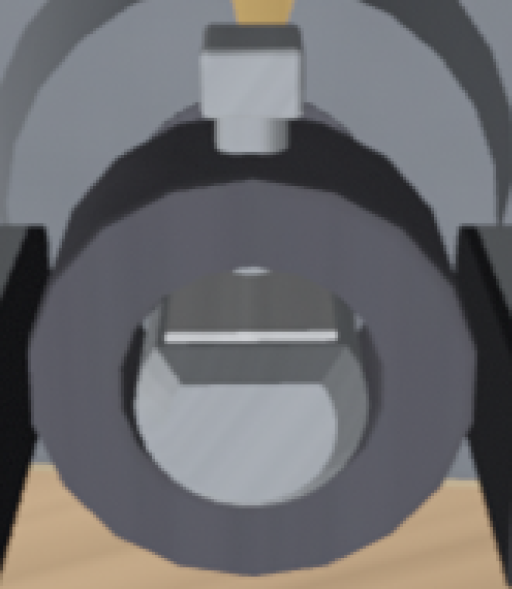

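View pics/side15.png

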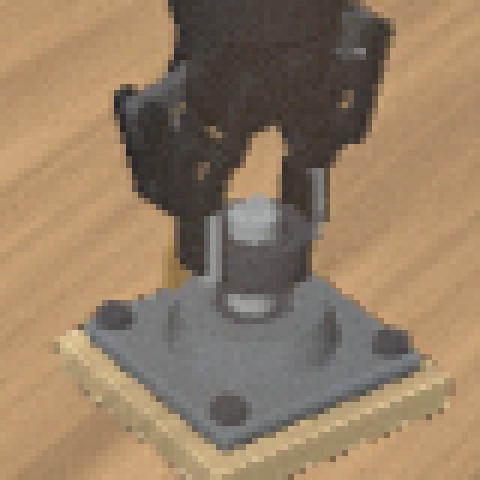

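Run:
```python
from h import *
s=readout.read_state();print(s["contact_force"],s["position"],s["joint_vel"].round(3),s["clock"])
print(workorder.job_done())
```

```text
[ 6.22517775 -2.58543849 -4.79840623] [ 585.74061813 -119.13482344   69.76373061] [ 0.001  0.001  0.001 -0.001 -0.001 -0.001] 23.1833
the job is handed in; nothing more can be done
None
```

The job is handed in at 23.2 s of the 56 s allowed, and no verdict was reported. The collar was still gripped on the spindle with its screw pressed against the flat.

**What I did**
- **Spindle:** I pinched it across flat and back at about 19 mm and turned it about 0.73 rad until the flat faced the pointer. I held it there for about 0.4 s.
- **Collar:** I gripped the small collar square to its screw, lifted it and lowered it over the spindle. My first press was about 0.9 mm and 0.06 rad off. I backed off, corrected that and pressed again.

**Last checks**
- **Press force:** about 7 N sideways at the wrist along the screw, with the arm at rest.
- **Grip:** the opening reads 48.3 mm on the 50 mm ring.
- **Height:** the collar centre is about 79 mm above the bench, clear of the bearing, and the spindle's end stands out above the collar.
- **Alignment:** in the wrist picture the flat is centred and parallel to the screw. The collar itself sits about 0.05 rad off the pointer.

**Not fully confirmed**
- **Screw contact:** the screw tip touching the flat is inferred from the force and the centring, because the ring hides the contact from the camera.
- **Axis position:** the camera and the gripper disagreed by about 1 mm on where the spindle axis is.
- **Bystanders:** some final network detections of the glue bottle and tape measure landed on the offcut, so I discounted those. Each of the three also had a detection within about 5 px of its first position, and nothing touched them.

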